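Pack the positioning wedges head to tail

TASK

Put the four limb-positioning wedges away in the shallow steel storage tray: pack them side by side, alternately thick end and thin end, so that together they fill the tray and every wedge lies flat on its floor with the grip tab up. Leave the pen pot, gel bottle, vial carton and vial standing where they are.

Things in the scene. Friction and masses are not known exactly. Their poses are not given: they have to be found in the camera images.
- tray: shallow open grey steel storage tray, fixed to the worktop; outside 137 mm along its x, 178 along its y, 30 high; a ledge handle (60 mm wide, 19 out) on each of the walls at its -y and +y ends. Origin: centre of the underside, z up. Inside 127 mm (x) by 168 mm (y), walls 5 thick, floor 5 above the origin.
- tray_floor (a point): centre of the tray's inner floor, axes as the tray's. Wedges fit only side by side along y, lengths along x, head to tail: straight sides at the two end walls and back to back in the middle, slopes against slopes. The wedge at the -y wall has its thick end to tray +x, the next to -x, and so on; origins about 41 mm apart (8 mm spare in y over all, 7 in x). Packed, they stand 11 mm proud of the walls.
- wedge_1: one of 4 identical grey plastic wedges, 0.10-0.21 kg, lying on its flank: from above a right trapezoid, 120 mm long, 36 high. Origin: underside, mid length; z up. Thick end (56 mm) at x=+60, thin end (24) at x=-60; straight side with dark rubber sole at y=-20; sloping side from y=+4 (thin end) to y=+36 (thick end), mm. Half a turn about z swaps the ends and the sides. Lower edges have 3 mm chamfers.
- wedge_1_tab (a point): centre of the top of wedge_1's grip tab, at x=+20, y=+3, z=62 mm in the wedge's frame. The upright tab is 40 mm long along the wedge's x, 12 mm thick in y, and rises from the wedge's top (z=36) to z=62. Hold it across its thickness or by its two ends. Axes as the wedge's.
- wedge_2: one of 4 identical grey plastic wedges, 0.10-0.21 kg, lying on its flank: from above a right trapezoid, 120 mm long, 36 high. Origin: underside, mid length; z up. Thick end (56 mm) at x=+60, thin end (24) at x=-60; straight side with dark rubber sole at y=-20; sloping side from y=+4 (thin end) to y=+36 (thick end), mm. Half a turn about z swaps the ends and the sides. Lower edges have 3 mm chamfers.
- wedge_2_tab (a point): centre of the top of wedge_2's grip tab, at x=+20, y=+3, z=62 mm in the wedge's frame. The upright tab is 40 mm long along the wedge's x, 12 mm thick in y, and rises from the wedge's top (z=36) to z=62. Hold it across its thickness or by its two ends. Axes as the wedge's.
- wedge_3: one of 4 identical grey plastic wedges, 0.10-0.21 kg, lying on its flank: from above a right trapezoid, 120 mm long, 36 high. Origin: underside, mid length; z up. Thick end (56 mm) at x=+60, thin end (24) at x=-60; straight side with dark rubber sole at y=-20; sloping side from y=+4 (thin end) to y=+36 (thick end), mm. Half a turn about z swaps the ends and the sides. Lower edges have 3 mm chamfers.
- wedge_3_tab (a point): centre of the top of wedge_3's grip tab, at x=+20, y=+3, z=62 mm in the wedge's frame. The upright tab is 40 mm long along the wedge's x, 12 mm thick in y, and rises from the wedge's top (z=36) to z=62. Hold it across its thickness or by its two ends. Axes as the wedge's.
- wedge_4: one of 4 identical grey plastic wedges, 0.10-0.21 kg, lying on its flank: from above a right trapezoid, 120 mm long, 36 high. Origin: underside, mid length; z up. Thick end (56 mm) at x=+60, thin end (24) at x=-60; straight side with dark rubber sole at y=-20; sloping side from y=+4 (thin end) to y=+36 (thick end), mm. Half a turn about z swaps the ends and the sides. Lower edges have 3 mm chamfers.
- wedge_4_tab (a point): centre of the top of wedge_4's grip tab, at x=+20, y=+3, z=62 mm in the wedge's frame. The upright tab is 40 mm long along the wedge's x, 12 mm thick in y, and rises from the wedge's top (z=36) to z=62. Hold it across its thickness or by its two ends. Axes as the wedge's.
- pen_pot: dark pen pot with pens, 78 x 88 x 147 mm high, loose, behind the work; origin at the centre of its underside, z up. Bystander.
- gel_bottle: pump bottle of hand gel, 42 x 74 x 168 mm high, loose, behind the work; origin at the centre of its underside, z up. Bystander.
- vial_carton: small carton for vials, 43 x 58 x 41 mm high, loose, at the front of the worktop; origin at the centre of its underside, z up. Bystander.
- vial: small capped vial, 21 mm across, 38 mm high, standing loose at the front of the worktop; origin at the centre of its underside, z up. Bystander.

How it is judged:
By the outcome, as a careful person would: the job done as asked, in the order asked, and still so for the second after the job is handed in, with the robot touching nothing.
It also fails if it takes over 72 s, if anything falls off the work surface, if the arm or the gripper's body presses on something with over 40 N, if the wrist force passes 120 N, or if a joint passes its speed limit or range.

ROBOT

A 6-joint arm with a two-finger parallel gripper is mounted at the origin on a cart in front of the work surface, level with it; the furniture and walls round the work are solid. World frame = base frame: x ahead of the robot, y to its left, z up, the work surface at z = 0. Lengths are in m, angles in degrees, forces in N, time in s.
With the tool pointing down it reaches from about 0.3 to 0.85 m from the base axis. Payload 4.2 kg.
Tool frame: the origin (TCP) lies at the very end of the fingers, on their centre line; the grasp point (between the pads) lies 19 mm behind it; z points along the fingers, y is the line along which they close (so a half turn about z gives the same grasp; the last joint's range is limited). The gripper opens to 91 mm and grips with 3 to 60 N. Pads are 32 mm wide; open, the fingers measure 118 mm over their backs; the gripper's body (76 mm by 178 mm) begins 60 mm behind the grasp point.
Start: joints at [74.943, 18.312, 89.639, -0, 72.044, -1.146], TCP at [0.138, 0.558, 0.18] pointing down, gripper open.
Joint ranges: [-177.97, 177.97], [-48.28, 115.42], [12.27, 149.76], [-77.06, 257.06], [2.81, 150.46], [-146.56, 146.56]. Speed limits (degrees/s): [147.25, 147.25, 180, 180, 180, 180].

INTERFACE

Orientations are given as a 3x3 rotation matrix whose columns are the frame's x, y, z axes.
In Python, from workcell import bot gives the robot as it stands.
- The arm moves only by the shell command python3 -m inch 'ROWS' [FORCE]. ROWS is JSON, one flat list of numbers, 7 for each row, row after row: the gripper command: -1 is shut, 1 is fully open, values between are in proportion, then the shift along the tool's x, y, z in units of 300 mm (1.0 is 300 mm), then the turn, a rotation vector about the tool's x, y, z in units of 180 degrees (1.0 is 180 degrees). A call has 1 to 10 rows; each row is the pose to reach, as a shift and turn from the pose commanded when the call began, along the tool's axes at that moment, turning the shorter way round; what a row does not reach only later rows make up. A row lasts 1/12 s, in which the tool goes at most 41.7 mm and 7.16 degrees, less where a joint would pass 70% of its speed; a pose out of reach is approached as far as the arm can. A call with a number of a shift or a turn outside -1 to 1 is refused whole. A call with a gripper value outside its range is refused whole. The fingers move at their own pace and stop on an object; FORCE is the grip in N (left out, the last holds). Time passes only in rows, so rows that repeat a pose let the fingers close. It gives the time, the measured TCP pose, the force, the opening and the grip force at its end, in the units of the state.
- bot.observe(): the state, without advancing time (a new reading comes with each control period).
- bot.capture(name): name is "side" or "top"; returns the picture (400x640x3 uint8, red, green, blue); there is no depth.
- bot.camera_params(name): a dict with "intrinsics" (3x3 intrinsics, pixels), "rvec" (rotation vector, rad) and "tvec" (3), from world to camera coordinates, as OpenCV has them. Camera axes: x right, y down, z forward; pixel columns grow to the right and rows downward; lengths in m; the calibration is good to about 2 mm. A picture is of the moment at which its call begins. camera_params takes no time and is no camera call.
- bot.finish_job(): hands the job in; it is judged then, once.
Trained networks look in the newest picture that a camera, given by its name, has taken for a name from the list of things; names that differ only in an ending like _2 or _b are one class to them, and where a whole thing is asked for, a point or a joint stands for the part that bears it (a point fixed in the world has none). Each returns a list of dicts, best first, with "score" (0 to 1); they miss things now and then, are a little off and sometimes report something else, mostly with a low value. They report only what shows in the picture. A call takes as long as a camera call.
- bot.spot_in(camera, label): "point" ([x, y, z] in m, in world coordinates, good to about 4 mm: the middle of the surface that is visible of it).
The state is a dict: "time": time; "joints": joint angles; "qd": joint speeds; "joint_efforts": joint torques, N m; "tool_pos": TCP position; "orientation": TCP orientation; "wrist_force": force on the tool from outside, world axes, zero at the start; "ft_torque": the same for the moment, N m; "opening": opening from 0.0 (shut) to 1.0 (fully open); "grasp_force": force on a finger pad.
Only numpy, scipy, OpenCV 4.12 (cv2) and the standard library are available. Lean on these libraries where they do the work, as an engineer would, in place of code of your own. Each camera call takes 0.05 s, during which the arm holds its last target. There are 200 camera calls.

## Working session

There is one attempt and no reset: what is moved stays moved. The work goes in short steps, Python scripts to look and compute and a shell command to move; the robot and the scene stay as the last step left them, time stands still between calls to the robot, and variables do not carry over. Pictures are saved under pics/ and viewed, at most 13 in all, crops included, and the job is handed in when it is done.

```bash
ls; mkdir -p pics; python3 - <<'E'
from workcell import bot
import cv2
for n in ("top","side"):
    im=bot.capture(n); cv2.imwrite(f"pics/{n}0.png",im[:,:,::-1])
    p=bot.camera_params(n); print(n,p)
for l in ("wedge_1","wedge_1_tab","tray","tray_floor"):
    for d in bot.spot_in("top",l): print(l,d)
print(bot.observe())
E
```

```text
pics
top {'intrinsics': array([[435.44917889,   0.        , 321.39967007],
       [  0.        , 435.44917889, 193.97350003],
       [  0.        ,   0.        ,   1.        ]]), 'rvec': array([ 2.18085302, -2.14020052,  0.07695125]), 'tvec': array([0.00875378, 0.56587382, 1.34804639])}
side {'intrinsics': array([[387.71475518,   0.        , 321.75326365],
       [  0.        , 387.71475518, 196.23877959],
       [  0.        ,   0.        ,   1.        ]]), 'rvec': array([ 1.99030685, -0.29498886,  0.20576707]), 'tvec': array([-0.51409808,  0.13110973,  0.81318431])}
wedge_1 {'point': [0.5672, 0.2809, 0.0331], 'score': 0.75}
wedge_1 {'point': [0.5627, -0.3099, 0.032], 'score': 0.74}
wedge_1 {'point': [0.4231, 0.3026, 0.0362], 'score': 0.7}
wedge_1 {'point': [0.4237, -0.2939, 0.0363], 'score': 0.65}
wedge_1_tab {'point': [0.5679, 0.282, 0.0355], 'score': 0.85}
tray {'point': [0.497, -0.0287, 0.0069], 'score': 0.63}
tray_floor {'point': [0.4959, -0.0291, 0.0042], 'score': 0.91}
{'time': 0.3, 'joints': array([ 7.49418957e+01,  1.83250086e+01,  8.96611727e+01, -3.97598592e-04,
        7.20435633e+01, -1.14408898e+00]), 'qd': array([ 0.00158686, -0.11221399, -0.17820944,  0.03630026,  0.18739464,
       -0.11186631]), 'joint_efforts': array([-1.26925403e-03, -4.11941350e+01, -2.31823772e+01,  7.25812116e-02,
        4.17127192e-02, -8.85612394e-05]), 'tool_pos': array([0.13820706, 0.55796705, 0.17929395]), 'orientation': array([[-9.70658204e-01,  2.40463374e-01, -1.28496984e-04],
       [ 2.40463408e-01,  9.70658074e-01, -5.03028983e-04],
       [ 3.76658850e-06, -5.19168032e-04, -9.99999865e-01]]), 'wrist_force': array([ 0.02767242,  0.15564647, -0.3835268 ]), 'ft_torque': array([0.00606519, 0.0021156 , 0.00636831]), 'grasp_force': 0.0, 'opening': 0.9972930513298667}
```

View pics/top0.png

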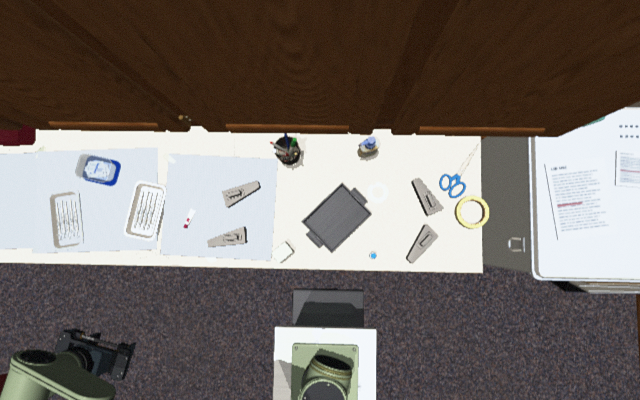

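View pics/side0.png

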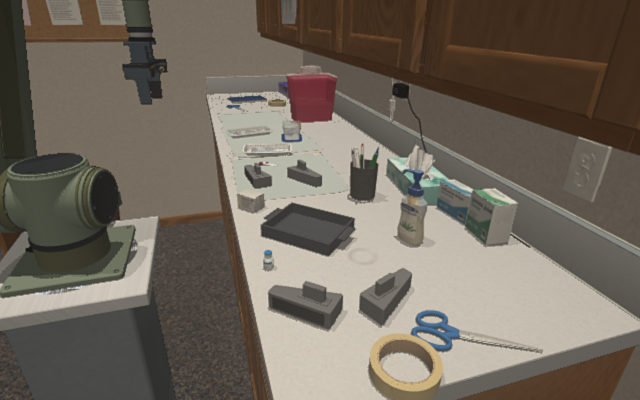

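The top view shows the wedges at about (241,193), (228,237), (427,197) and (422,243), and the tray near (337,217) rotated about 35°. The side view confirms this and shows the tabs up. I'll zoom in to fit the poses.

```bash
python3 - <<'E'
import cv2,numpy as np
im=cv2.imread("pics/top0.png")
def c(x,y,w,h,s): return cv2.resize(im[y:y+h,x:x+w],None,fx=s,fy=s,interpolation=cv2.INTER_CUBIC)
a=c(200,172,66,80,6);b=c(398,172,66,80,6)
cv2.imwrite("pics/crop0.png",np.hstack([a,b]))
E
```

```text
(no output)
```

View pics/crop0.png

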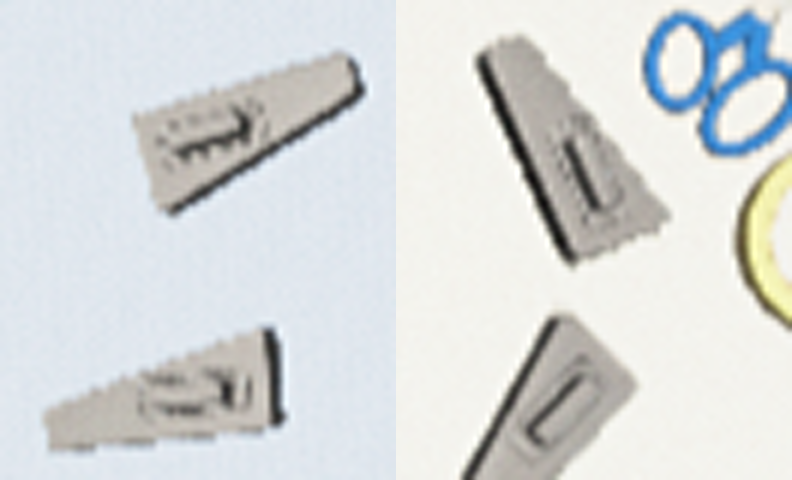

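The crop shows all four trapezoids clearly, with their dark sides and tabs. I'll fit the silhouettes of the known shapes in the top picture.

```bash
cat > h.py <<'E'
import cv2,numpy as np
from scipy.optimize import minimize
from workcell import bot
from scipy.spatial.transform import Rotation as R
P={n:bot.camera_params(n) for n in("top","side")}
def proj(n,X):
    p=P[n]; return cv2.projectPoints(np.asarray(X,float),p["rvec"],p["tvec"],p["intrinsics"],None)[0][:,0]
T=np.array([[-60,-20],[60,-20],[60,36],[-60,4]])/1e3
def prism(poly,z0,z1): return np.array([[*q,z] for z in(z0,z1) for q in poly])
rect=lambda x0,x1,y0,y1:np.array([[x0,y0],[x1,y0],[x1,y1],[x0,y1]])/1e3
WEDGE=[prism(T,.003,.036),prism(rect(0,40,-3,9),.036,.062)]
TRAY=[prism(rect(-68.5,68.5,-89,89),0,.03),prism(rect(-30,30,-108,108),.025,.03)]
def place(m,x,y,a,z=0):
    c,s=np.cos(a),np.sin(a);r=np.array([[c,-s,0],[s,c,0],[0,0,1]]);return [v@r.T+[x,y,z] for v in m]
S=4
def render(n,parts,box):
    x,y,w,h=box;M=np.zeros((h*S,w*S),np.uint8)
    for v in parts:
        q=((proj(n,v)-[x,y]+.5)*S-.5)
        cv2.fillConvexPoly(M,np.round(cv2.convexHull(q.astype(np.float32))*16).astype(int),255,shift=4)
    return cv2.resize(M,(w,h),interpolation=cv2.INTER_AREA)/255.
def fit(img,model,x,y,box,z=0,n="top",bg=None,thr=0.5,yaws=range(0,360,20)):
    bx,by,w,h=box;g=img[by:by+h,bx:bx+w].min(2).astype(float)
    b=np.percentile(g,80) if bg is None else bg
    d=b-g; c=np.percentile(d[d>25],50) if (d>25).any() else 50
    m=np.clip(d/c,0,1)
    f=lambda p:np.abs(render(n,place(model,p[0],p[1],p[2],z),box)-m).sum()
    best=min(((f((x+dx,y+dy,np.radians(t))),x+dx,y+dy,np.radians(t)) for t in yaws for dx in(-.015,0,.015) for dy in(-.015,0,.015)))
    r=best
    for st in (1,.4,.2):
        o=minimize(f,r[1:],method="Nelder-Mead",options=dict(initial_simplex=np.array(r[1:])+st*np.array([[0,0,0],[.01,0,0],[0,.01,0],[0,0,.15]]),xatol=1e-5,fatol=.01))
        r=(o.fun,*o.x)
    return o.x,o.fun,m.sum()
E
python3 - <<'E'
from h import *
im=cv2.imread("pics/top0.png")
for nm,m,x,y,box in [("A",WEDGE,.567,.281,(212,172,58,42)),("B",WEDGE,.423,.303,(200,218,54,38)),("C",WEDGE,.563,-.31,(404,172,42,48)),("D",WEDGE,.424,-.294,(398,220,46,50)),("tray",TRAY,.497,-.029,(296,178,80,80))]:
    p,f,s=fit(im,m,x,y,box); print(nm,p[:2].round(4),np.degrees(p[2]).round(2),round(f,1),round(s,1))
    parts=place(m,*p)
    for v in parts: cv2.polylines(im,[np.round(cv2.convexHull(proj("top",v).astype(np.float32))*16).astype(int)],True,(0,0,255),1,shift=4)
c=lambda x,y,w,h,s: cv2.resize(im[y:y+h,x:x+w],None,fx=s,fy=s)
cv2.imwrite("pics/fit.png",np.hstack([c(200,172,66,90,4),c(296,172,80,90,4),c(398,172,50,90,4)]))
p,f,s=0,0,0
cam=cv2.Rodrigues(P["top"]["rvec"])[0]; print(-cam.T@P["top"]["tvec"])
for l in ("pen_pot","gel_bottle","vial","vial_carton"):
    print(l,bot.spot_in("top",l)[:2])
E
```

```text
A [0.5694 0.2723] 108.12 99.3 574.0
B [0.4179 0.3147] 277.24 98.2 542.0
C [ 0.5664 -0.3062] 203.86 126.8 653.0
D [ 0.4116 -0.2906] 316.74 55.2 590.5
tray [ 0.4931 -0.0293] 44.95 118.7 2744.6
[ 0.4344912  -0.01555104  1.39588483]
pen_pot [{'point': [0.7018, 0.1297, 0.0714], 'score': 0.75}]
gel_bottle [{'point': [0.7037, -0.1167, 0.1068], 'score': 0.89}]
vial []
vial_carton [{'point': [0.3826, 0.1351, 0.0435], 'score': 0.78}]
```

View pics/fit.png

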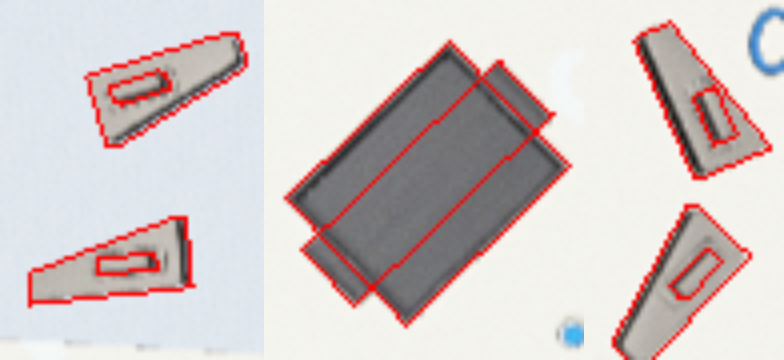

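The fitted outlines match the picture on all five objects, within about a pixel. Next is a helper that turns targets into move units.

```bash
cat > g.py <<'E'
import sys,numpy as np
from workcell import bot
W=dict(A=(.5694,.2723,108.12),B=(.4179,.3147,277.24),C=(.5664,-.3062,203.86),D=(.4116,-.2906,316.74))
PH=dict(A=18.1,B=7.2,C=-66.1,D=-133.3)
TR=(.4931,-.0293,44.95)
YK=[-62.6,-20.9,20.9,62.6]
def rot(a): a=np.radians(a);return np.array([[np.cos(a),-np.sin(a)],[np.sin(a),np.cos(a)]])
def pick(n): x,y,a=W[n];return (*(np.array([x,y])+rot(a)@[.02,.003]),PH[n])
def slot(k):
    s=1 if k%2 else -1;return (*(np.array(TR[:2])+rot(TR[2])@(np.array([20*s,YK[k-1]+3*s])/1e3)),-45.05)
def to(x,y,phi,z,o=None):
    o=o or bot.observe();M=o["orientation"];a=np.radians(phi)
    Y=np.array([np.cos(a),np.sin(a),0]);Z=np.array([0,0,-1.]);G=np.array([np.cross(Y,Z),Y,Z]).T
    d=M.T@(np.array([x,y,z])-o["tool_pos"])
    from scipy.spatial.transform import Rotation as R
    r=R.from_matrix(M.T@G).as_rotvec()
    dt=np.linalg.norm(d)
    print("shift",(d/.3).round(4),"turn",(r/np.pi).round(4),"rows",round(max(dt/.0417,np.degrees(np.linalg.norm(r))/7.16),1))
def chain(*wp):
    """wp: (x,y,phi,z) in turn, each from the one before"""
    o=bot.observe()
    for x,y,phi,z in wp:
        to(x,y,phi,z,o);a=np.radians(phi);Y=np.array([np.cos(a),np.sin(a),0]);Z=np.array([0,0,-1.])
        o=dict(tool_pos=np.array([x,y,z]),orientation=np.array([np.cross(Y,Z),Y,Z]).T)
E
python3 - <<'E'
from g import *
for n in "ABCD":print(n,np.round(pick(n),4))
for k in (1,2,3,4):print(k,np.round(slot(k),4))
p=pick("A");chain((*p,.12),(*p,.041),(*p,.16))
E
```

```text
A [ 0.5603  0.2904 18.1   ]
B [0.4234 0.2952 7.2   ]
C [  0.5493  -0.317  -66.1   ]
D [   0.4282   -0.3021 -133.3   ]
1 [  0.5494  -0.0574 -45.05  ]
2 [  0.4958  -0.0603 -45.05  ]
3 [ 4.904e-01  1.700e-03 -4.505e+01]
4 [ 4.368e-01 -1.200e-03 -4.505e+01]
shift [-1.5803 -0.5281  0.1984] turn [0.     0.     0.3222] rows 12.1
shift [0.     0.     0.2633] turn [0. 0. 0.] rows 1.9
shift [ 0.      0.     -0.3967] turn [0. 0. 0.] rows 2.9
```

```bash
python3 -m inch '[1,-0.79,-0.264,0.1,0,0,0.161, 1,-0.79,-0.264,0.1,0,0,0.161, 1,-0.79,-0.264,0.1,0,0,0.161, 1,-0.79,-0.264,0.1,0,0,0.161, 1,-0.79,-0.264,0.1,0,0,0.161, 1,-0.79,-0.264,0.1,0,0,0.161, 1,-0.79,-0.264,0.1,0,0,0.161]' 50
python3 -c "
from g import *
p=pick('A');chain((*p,.1))"
```

```text
time: 1.08
tool_pos: [0.3542, 0.4202, 0.1487]
orientation: [[-0.729, 0.685, 0.002], [0.685, 0.729, -0.003], [-0.003, -0.001, -1.0]]
wrist_force: [-1.2, -0.0, 0.6]
opening: 1.001
grasp_force: 0.0
shift [-0.7964  0.1552  0.1649] turn [1.000e-04 1.100e-03 1.593e-01] rows 6.0
```

```bash
python3 -m inch '[1,-0.796,0.155,0.165,0,0,0.159, 1,-0.796,0.155,0.165,0,0,0.159, 1,-0.796,0.155,0.165,0,0,0.159, 1,-0.796,0.155,0.165,0,0,0.159, 1,-0.796,0.155,0.165,0,0,0.159, 1,-0.796,0.155,0.165,0,0,0.159, 1,-0.796,0.155,0.165,0,0,0.159, 1,-0.796,0.155,0.165,0,0,0.159]'
python3 -c "
from g import *
p=pick('A');chain((*p,.041))"
```

```text
time: 1.75
tool_pos: [0.5567, 0.2947, 0.0991]
orientation: [[-0.314, 0.949, -0.002], [0.949, 0.314, -0.0], [0.0, -0.002, -1.0]]
wrist_force: [0.1, 0.9, 0.2]
opening: 0.999
grasp_force: 0.0
shift [-0.0177  0.0072  0.1937] turn [-0.0005 -0.0001  0.0011] rows 1.4
```

```bash
python3 -m inch '[1,0,0,0,0,0,0, 1,0,0,0,0,0,0]'
python3 -c "
from g import *
p=pick('A');chain((*p,.041))"
```

```text
time: 1.92
tool_pos: [0.5548, 0.2969, 0.1004]
orientation: [[-0.318, 0.948, -0.0], [0.948, 0.318, 0.001], [0.001, 0.0, -1.0]]
wrist_force: [0.8, -0.1, -0.5]
opening: 0.996
grasp_force: 0.0
shift [-0.0265  0.0105  0.1981] turn [ 0.     -0.0002  0.0026] rows 1.4
```

```bash
python3 -m inch '[1,-0.0265,0.0105,0.1,0,0,0.003, 1,-0.0265,0.0105,0.198,0,0,0.003, 1,-0.0265,0.0105,0.198,0,0,0.003, 1,-0.0265,0.0105,0.198,0,0,0.003, -1,-0.0265,0.0105,0.198,0,0,0.003, -1,-0.0265,0.0105,0.198,0,0,0.003, -1,-0.0265,0.0105,0.198,0,0,0.003, -1,-0.0265,0.0105,0.198,0,0,0.003, -1,-0.0265,0.0105,0.198,0,0,0.003, -1,-0.0265,0.0105,0.198,0,0,0.003]' 50
python3 -c "
from g import *
p=pick('A');chain((*p,.041),(*p,.15),(*slot(1),.15))"
```

```text
time: 2.75
tool_pos: [0.5616, 0.2894, 0.0412]
orientation: [[-0.308, 0.951, 0.001], [0.951, 0.308, 0.0], [0.0, 0.001, -1.0]]
wrist_force: [0.4, -0.6, 0.5]
opening: 0.594
grasp_force: 0.0
shift [ 0.0044 -0.003   0.0006] turn [ 0.0003 -0.0001 -0.0009] rows 0.0
shift [ 0.      0.     -0.3633] turn [0. 0. 0.] rows 2.6
shift [-1.0904 -0.3948  0.    ] turn [0.     0.     0.3508] rows 8.8
```

```bash
python3 -m inch '[-1,0,0,0,0,0,0, -1,0,0,0,0,0,0, -1,0,0,0,0,0,0, -1,0,0,0,0,0,0, -1,0,0,0,0,0,0, -1,0,0,0,0,0,0, -1,0,0,0,0,0,0, -1,0,0,-0.1,0,0,0, -1,0,0,-0.22,0,0,0, -1,0,0,-0.36,0,0,0]'
python3 -c "
from g import *
chain((*slot(1),.15))"
```

```text
time: 3.58
tool_pos: [0.56, 0.2886, 0.1476]
orientation: [[-0.308, 0.951, -0.004], [0.951, 0.308, -0.002], [-0.001, -0.005, -1.0]]
wrist_force: [1.5, -0.0, 0.1]
opening: -0.001
grasp_force: 0.0
shift [-1.0862 -0.389  -0.0055] turn [-0.0013  0.001   0.35  ] rows 8.8
```

```bash
python3 - <<'E'
from workcell import bot
import cv2,numpy as np
a=bot.capture("top")[:,:,::-1]; b=bot.capture("side")[:,:,::-1]
c=lambda im,x,y,w,h,s: cv2.resize(im[y:y+h,x:x+w],None,fx=s,fy=s,interpolation=cv2.INTER_CUBIC)
cv2.imwrite("pics/m1.png",np.vstack([c(a,190,120,200,140,3.0)[:300],c(b,180,20,200,100,3.0)]))
print(bot.observe()["opening"],bot.observe()["tool_pos"])
print(bot.spot_in("top","wedge_1"))
E
```

```text
0.002191109083528761 [0.56560353 0.29141954 0.1561527 ]
[{'point': [0.5631, -0.3113, 0.0324], 'score': 0.78}, {'point': [0.4226, -0.2954, 0.0328], 'score': 0.75}, {'point': [0.5735, 0.2646, 0.0385], 'score': 0.64}]
```

View pics/m1.png

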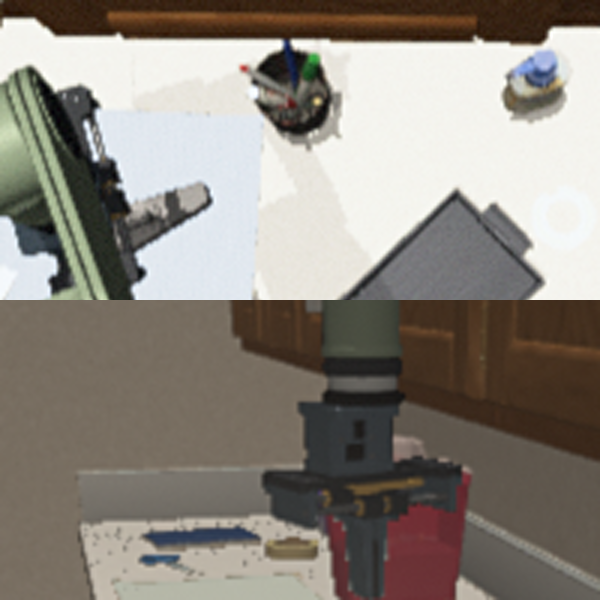

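The fingers came up empty: they had only just reached the tab when the lift began. The wedge is still on the worktop, left of centre in the picture at about (165,215). I'll try again with more closing time.

```bash
python3 -m inch '[0,0,0,0,0,0,0, 0,0,0,0,0,0,0, 0,0,0,0,0,0,0, 0,0,0,0,0,0,0, 0,0,0,0,0,0,0, 0,0,0,0,0,0,0]'
python3 - <<'E'
from g import *
for i in range(3): print(bot.observe()["tool_pos"],bot.observe()["opening"])
p=pick('A');chain((*p,.041))
E
```

```text
time: 4.23
tool_pos: [0.5611, 0.2892, 0.1476]
orientation: [[-0.308, 0.951, -0.001], [0.951, 0.308, -0.0], [-0.0, -0.001, -1.0]]
wrist_force: [0.1, -0.2, -0.3]
opening: 0.415
grasp_force: 0.0
[0.56113719 0.28916152 0.14759889] 0.41502011963242647
[0.56113719 0.28916152 0.14759889] 0.41502011963242647
[0.56113719 0.28916152 0.14759889] 0.41502011963242647
shift [ 0.0047 -0.0009  0.3553] turn [-0.0004  0.     -0.0008] rows 2.6
```

```bash
python3 -m inch '[0,0.004,0,0.13,0,0,0, 0,0.004,0,0.26,0,0,0, 0,0.004,0,0.355,0,0,0, 0,0.004,0,0.355,0,0,0, -1,0.004,0,0.355,0,0,0, -1,0.004,0,0.355,0,0,0, -1,0.004,0,0.355,0,0,0, -1,0.004,0,0.355,0,0,0, -1,0.004,0,0.355,0,0,0, -1,0.004,0,0.355,0,0,0]' 50
python3 -m inch '[-1,0,0,0,0,0,0, -1,0,0,0,0,0,0, -1,0,0,0,0,0,0]'
```

```text
time: 5.07
tool_pos: [0.5616, 0.2907, 0.0431]
orientation: [[-0.308, 0.951, 0.002], [0.951, 0.308, 0.001], [0.0, 0.002, -1.0]]
wrist_force: [0.1, -0.1, -0.0]
opening: 0.094
grasp_force: 0.0
time: 5.32
tool_pos: [0.561, 0.2904, 0.0419]
orientation: [[-0.308, 0.951, 0.0], [0.951, 0.308, 0.0], [0.0, 0.0, -1.0]]
wrist_force: [0.4, 0.9, -0.0]
opening: 0.004
grasp_force: 0.0
```

```bash
python3 - <<'E'
from h import *
from g import pick
a=bot.capture("top")[:,:,::-1].copy(); b=bot.capture("side")[:,:,::-1].copy()
o=bot.observe()
for n,im in(("top",a),("side",b)):
    q=proj(n,[o["tool_pos"],o["tool_pos"]+[0,0,.06]]); print(n,q.round(1))
c=lambda im,x,y,w,h,s: cv2.resize(im[y:y+h,x:x+w],None,fx=s,fy=s,interpolation=cv2.INTER_CUBIC)
cv2.imwrite("pics/m2.png",np.vstack([c(a,190,150,130,50,6),c(b,230,110,130,80,5)[:, :].copy() if 0 else cv2.resize(b[120:170+0,230:360],(780,300),interpolation=cv2.INTER_CUBIC)]))
E
```

```text
top [[235.  193.5]
 [230.6 191.5]]
side [[300.9 167.5]
 [300.7 148.9]]
```

View pics/m2.png

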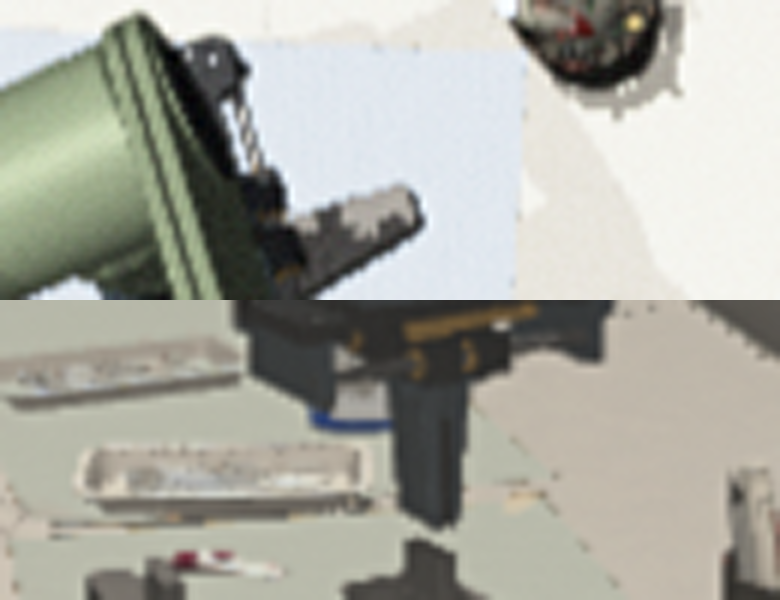

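The side view (lower half) shows the shut fingertips at about (430,525), above the tab top at (430,540). The fingers really end about 30 mm higher than the reported TCP. I'll open, go lower and watch the force.

```bash
python3 -m inch '[0.2,0,0,0,0,0,0, 0.2,0,0,0,0,0,0, 0.2,0,0,0,0,0,0, 0.2,0,0,0,0,0,0, 0.2,0,0,0,0,0,0, 0.2,0,0,0,0,0,0, 0.2,0,0,0.03,0,0,0, 0.2,0,0,0.06,0,0,0, 0.2,0,0,0.08,0,0,0, 0.2,0,0,0.08,0,0,0]'
python3 - <<'E'
from h import *
b=bot.capture("side")[:,:,::-1].copy();o=bot.observe();print(o["wrist_force"],o["tool_pos"],proj("side",[o["tool_pos"],o["tool_pos"]+[0,0,.03]]).round(1))
cv2.imwrite("pics/m3.png",cv2.resize(b[120:190,260:360],(800,560),interpolation=cv2.INTER_CUBIC))
E
```

```text
time: 6.25
tool_pos: [0.5595, 0.2897, 0.0155]
orientation: [[-0.308, 0.951, -0.004], [0.951, 0.308, -0.002], [-0.001, -0.004, -1.0]]
wrist_force: [0.2, -0.2, -0.6]
opening: 0.601
grasp_force: 0.0
[ 0.47619825 -0.30057584  0.21916296] [0.56005238 0.28996265 0.01629281] [[300.7 175.2]
 [300.6 166.2]]
```

View pics/m3.png

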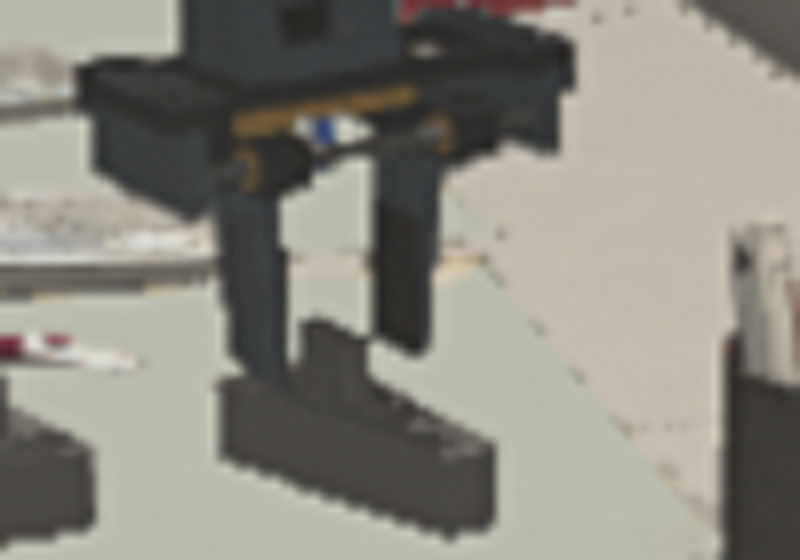

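The tab at (335,350) stands between the open fingers, whose tips at about (275,385) and (415,352) are about 10 mm above the wedge top. I'll go 6 mm lower and grip.

```bash
python3 -m inch '[-1,0,0,0.02,0,0,0, -1,0,0,0.02,0,0,0, -1,0,0,0.02,0,0,0, -1,0,0,0.02,0,0,0, -1,0,0,0.02,0,0,0, -1,0,0,0.02,0,0,0, -1,0,0,0.02,0,0,0, -1,0,0,0.02,0,0,0, -1,0,0,0.02,0,0,0, -1,0,0,0.02,0,0,0]' 50
python3 -c "
from g import *
chain((*slot(1),.1))"
```

```text
time: 7.13
tool_pos: [0.5613, 0.2906, 0.012]
orientation: [[-0.308, 0.951, 0.001], [0.951, 0.308, 0.0], [0.0, 0.001, -1.0]]
wrist_force: [0.3, -0.1, 0.6]
opening: 0.131
grasp_force: 49.9
shift [-1.091  -0.3951 -0.2936] turn [ 2.0e-04 -2.0e-04  3.5e-01] rows 8.8
```

```bash
python3 -m inch '[-1,0,0,-0.1,0,0,0, -1,0,0,-0.22,0,0,0, -1,0,0,-0.3,0,0,0, -1,-0.13,-0.05,-0.3,0,0,0.04, -1,-0.26,-0.1,-0.3,0,0,0.08, -1,-0.4,-0.15,-0.3,0,0,0.12, -1,-0.55,-0.2,-0.3,0,0,0.16, -1,-0.69,-0.25,-0.3,0,0,0.2, -1,-0.8,-0.3,-0.3,0,0,0.24, -1,-0.8,-0.3,-0.3,0,0,0.27]'
python3 -m inch '[-1,0,0,0,0,0,0, -1,0,0,0,0,0,0]'
python3 -c "
from g import *
chain((*slot(1),.1))"
```

```text
time: 7.97
tool_pos: [0.5476, 0.0284, 0.1013]
orientation: [[0.518, 0.855, -0.003], [0.855, -0.518, -0.003], [-0.004, -0.001, -1.0]]
wrist_force: [0.2, 0.4, -1.2]
opening: 0.129
grasp_force: 49.9
time: 8.13
tool_pos: [0.549, 0.0343, 0.1015]
orientation: [[0.509, 0.861, -0.001], [0.861, -0.509, 0.001], [0.0, -0.001, -1.0]]
wrist_force: [-0.5, 0.1, -2.5]
opening: 0.131
grasp_force: 49.9
shift [-0.2623  0.1565  0.0049] turn [-0.0003 -0.0001  0.0803] rows 2.2
```

```bash
python3 -m inch '[-1,-0.13,0.08,0,0,0,0.04, -1,-0.262,0.156,0,0,0,0.08, -1,-0.262,0.156,0,0,0,0.08, -1,-0.262,0.156,0,0,0,0.08, -1,-0.262,0.156,0,0,0,0.08]'
python3 -c "
from g import *
chain((*slot(1),.060))
from h import *
b=bot.capture('side')[:,:,::-1].copy(); a=bot.capture('top')[:,:,::-1].copy()
sx,sy,_=slot(1)
o=np.array([.4931,-.0293])+rot(44.95)@[0,-.0626]
for n,im in(('side',b),('top',a)):
  for v in place(WEDGE,o[0],o[1],np.radians(44.95),bot.observe()['tool_pos'][2]-.0105)+place(TRAY,.4931,-.0293,np.radians(44.95)):
    cv2.polylines(im,[np.round(cv2.convexHull(proj(n,v).astype(np.float32))*16).astype(int)],True,(0,0,255),1,shift=4)
c=lambda im,x,y,w,h,s: cv2.resize(im[y:y+h,x:x+w],None,fx=s,fy=s,interpolation=cv2.INTER_CUBIC)
cv2.imwrite('pics/m4.png',np.hstack([c(b,250,130,130,130,3),c(a,290,160,100,130,3)]))
"
```

```text
time: 8.55
tool_pos: [0.5496, -0.0558, 0.1015]
orientation: [[0.706, 0.708, -0.0], [0.708, -0.706, 0.001], [0.001, -0.001, -1.0]]
wrist_force: [1.0, 0.2, -2.4]
opening: 0.131
grasp_force: 49.9
shift [-0.0044  0.0032  0.1384] turn [-0.0004 -0.0002  0.0007] rows 1.0
```

View pics/m4.png

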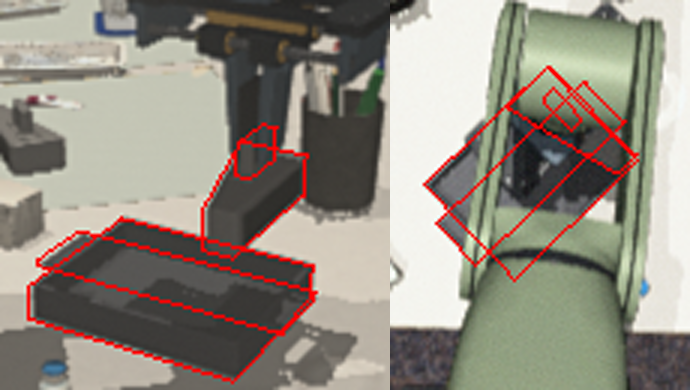

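The side view shows the held wedge right on its expected outline above slot 1, and the tray outline fits too. Lowering.

```bash
python3 -m inch '[-1,-0.004,0.003,0.1,0,0,0, -1,-0.004,0.003,0.18,0,0,0, -1,-0.004,0.003,0.23,0,0,0, -1,-0.004,0.003,0.26,0,0,0, -1,-0.004,0.003,0.28,0,0,0, -1,-0.004,0.003,0.285,0,0,0, -1,-0.004,0.003,0.285,0,0,0]'
```

```text
time: 9.23
tool_pos: [0.5499, -0.0578, 0.017]
orientation: [[0.707, 0.707, 0.001], [0.707, -0.707, 0.0], [0.001, 0.001, -1.0]]
wrist_force: [0.2, -0.4, -0.8]
opening: 0.129
grasp_force: 50.0
```

```bash
python3 -m inch '[-1,0,0.002,0.004,0,0,0, -1,0,0.004,0.006,0,0,0, -1,0,0.006,0.006,0,0,0, -1,0,0.006,0.006,0,0,0]'
```

```text
time: 9.57
tool_pos: [0.5512, -0.0588, 0.0166]
orientation: [[0.708, 0.706, 0.002], [0.706, -0.708, 0.001], [0.002, 0.0, -1.0]]
wrist_force: [-2.8, 4.3, 9.8]
opening: 0.126
grasp_force: 50.0
```

```bash
python3 -m inch '[-0.1,0,0,0,0,0,0, -0.1,0,0,0,0,0,0, -0.1,0,0,0,0,0,0, -0.1,0,0,0,0,0,0, -0.1,0,0,0,0,0,0, -0.1,0,0,-0.12,0,0,0, 0,0,0,-0.25,0,0,0, 0,0,0,-0.32,0,0,0, 0,0,0,-0.32,0,0,0, 0,0,0,-0.32,0,0,0]'
python3 -c "
from g import *
chain((*pick('B'),.1))"
```

```text
time: 10.4
tool_pos: [0.5514, -0.06, 0.1116]
orientation: [[0.708, 0.706, 0.003], [0.706, -0.708, -0.0], [0.002, 0.002, -1.0]]
wrist_force: [-0.0, -0.1, -0.5]
opening: 0.5
grasp_force: 0.0
shift [ 0.5344 -1.1396  0.0371] turn [ 1.000e-03 -2.000e-04 -2.903e-01] rows 9.1
```

```bash
python3 -m inch '[0,0.465,-0.99,0.03,0,0,-0.25, 0,0.465,-0.99,0.03,0,0,-0.25, 0,0.465,-0.99,0.03,0,0,-0.25, 0,0.465,-0.99,0.03,0,0,-0.25, 0,0.465,-0.99,0.03,0,0,-0.25, 0,0.465,-0.99,0.03,0,0,-0.25, 0,0.465,-0.99,0.03,0,0,-0.25, 0,0.465,-0.99,0.03,0,0,-0.25, 0,0.465,-0.99,0.03,0,0,-0.25, 0,0.465,-0.99,0.03,0,0,-0.25]'
python3 -m inch '[0,0,0,0,0,0,0]'
python3 -c "
from g import *
chain((*pick('B'),.06))"
```

```text
time: 11.23
tool_pos: [0.4377, 0.2497, 0.0998]
orientation: [[-0.003, 1.0, -0.003], [1.0, 0.003, -0.002], [-0.002, -0.003, -1.0]]
wrist_force: [0.3, -0.6, 0.0]
opening: 0.498
grasp_force: 0.0
time: 11.32
tool_pos: [0.4388, 0.2481, 0.1002]
orientation: [[0.0, 1.0, -0.002], [1.0, -0.0, -0.002], [-0.002, -0.002, -1.0]]
wrist_force: [-0.6, -0.0, 0.5]
opening: 0.499
grasp_force: 0.0
shift [ 0.1575 -0.051   0.134 ] turn [-0.0007  0.0005 -0.0401] rows 1.5
```

```bash
python3 -m inch '[0,0.1575,-0.051,0.05,0,0,-0.04, 0,0.1575,-0.051,0.1,0,0,-0.04, 0,0.1575,-0.051,0.134,0,0,-0.04, 0,0.1575,-0.051,0.2,0,0,-0.04, 0,0.1575,-0.051,0.27,0,0,-0.04, 0,0.1575,-0.051,0.298,0,0,-0.04, 0,0.1575,-0.051,0.298,0,0,-0.04]'
python3 -c "
from g import *
chain((*pick('B'),.0105))"
```

```text
time: 11.9
tool_pos: [0.4231, 0.2934, 0.01]
orientation: [[-0.122, 0.992, -0.005], [0.993, 0.122, -0.003], [-0.003, -0.005, -1.0]]
wrist_force: [0.2, 0.1, 0.2]
opening: 0.5
grasp_force: 0.0
shift [ 0.0058  0.0015 -0.0018] turn [-0.0016  0.0009 -0.001 ] rows 0.1
```

```bash
python3 -m inch '[-1,0.003,0,-0.001,0,0,0, -1,0.003,0,-0.001,0,0,0, -1,0.003,0,-0.001,0,0,0, -1,0.003,0,-0.001,0,0,0, -1,0.003,0,-0.001,0,0,0, -1,0.003,0,-0.001,0,0,0, -1,0.003,0,-0.001,0,0,0]' 50
python3 -c "
from g import *
print(bot.observe()['grasp_force'])
chain((*slot(4),.11))"
```

```text
time: 12.48
tool_pos: [0.4246, 0.2973, 0.0129]
orientation: [[-0.125, 0.992, 0.001], [0.992, 0.125, 0.001], [0.0, 0.001, -1.0]]
wrist_force: [0.6, -1.3, 1.7]
opening: 0.13
grasp_force: 49.9
49.93737459182739
shift [-0.9924 -0.0832 -0.3241] turn [ 0.0003 -0.0003  0.2901] rows 7.5
```

```bash
python3 -m inch '[-1,0,0,-0.1,0,0,0, -1,0,0,-0.22,0,0,0, -1,0,0,-0.3,0,0,0, -1,-0.13,-0.01,-0.3,0,0,0.04, -1,-0.26,-0.02,-0.3,0,0,0.08, -1,-0.4,-0.04,-0.3,0,0,0.12, -1,-0.53,-0.05,-0.3,0,0,0.16, -1,-0.67,-0.06,-0.3,0,0,0.2, -1,-0.8,-0.08,-0.3,0,0,0.24, -1,-0.93,-0.08,-0.3,0,0,0.28]'
python3 -m inch '[-1,0,0,0,0,0,0, -1,0,0,0,0,0,0]'
python3 -c "
from g import *
x,y,p=slot(4)
chain((x+.0014,y+.0014,p,.1))"
```

```text
time: 13.32
tool_pos: [0.433, 0.0154, 0.1021]
orientation: [[0.686, 0.728, -0.002], [0.728, -0.686, 0.0], [-0.001, -0.002, -1.0]]
wrist_force: [1.7, 0.5, -1.7]
opening: 0.129
grasp_force: 49.9
time: 13.48
tool_pos: [0.4347, 0.0156, 0.1022]
orientation: [[0.685, 0.729, -0.001], [0.729, -0.685, 0.0], [-0.0, -0.001, -1.0]]
wrist_force: [0.2, 0.4, -1.1]
opening: 0.129
grasp_force: 49.9
shift [-0.0294  0.044   0.0072] turn [-0.0003  0.0001  0.0102] rows 0.4
```

```bash
python3 -m inch '[-1,-0.029,0.044,0,0,0,0.01, -1,-0.029,0.044,0.1,0,0,0.01, -1,-0.029,0.044,0.18,0,0,0.01, -1,-0.029,0.044,0.22,0,0,0.01, -1,-0.029,0.044,0.25,0,0,0.01, -1,-0.029,0.044,0.27,0,0,0.01, -1,-0.029,0.044,0.28,0,0,0.01, -1,-0.029,0.044,0.285,0,0,0.01, -1,-0.029,0.044,0.285,0,0,0.01]'
python3 -c "
from g import *
x,y,p=slot(4)
chain((x+.0014,y+.0014,p,.017))"
```

```text
time: 14.23
tool_pos: [0.4401, 0.0025, 0.0175]
orientation: [[0.704, 0.71, 0.003], [0.71, -0.704, 0.001], [0.002, 0.001, -1.0]]
wrist_force: [4.2, -0.9, -1.7]
opening: 0.129
grasp_force: 50.0
shift [-0.0099  0.0012  0.0015] turn [ 0.0005 -0.0007  0.0016] rows 0.1
```

```bash
python3 -m inch '[-1,0,-0.002,0.004,0,0,0, -1,0,-0.004,0.006,0,0,0, -1,0,-0.004,0.006,0,0,0, -1,0,-0.004,0.006,0,0,0]'
python3 -c "
from g import *
x,y,p=slot(4)
chain((x+.0014,y+.0014,p,.017))"
```

```text
time: 14.57
tool_pos: [0.4404, 0.0027, 0.0172]
orientation: [[0.704, 0.71, 0.005], [0.71, -0.704, -0.0], [0.004, 0.004, -1.0]]
wrist_force: [3.6, -3.1, 11.9]
opening: 0.126
grasp_force: 50.0
shift [-0.011   0.0008  0.0008] turn [ 0.0013 -0.0011  0.0016] rows 0.1
```

```bash
python3 -m inch '[-0.1,0,0,0,0,0,0, -0.1,0,0,0,0,0,0, -0.1,0,0,0,0,0,0, -0.1,0,0,0,0,0,0, -0.1,0,0,0,0,0,0, -0.1,0,0,-0.12,0,0,0, 0,0,0,-0.25,0,0,0, 0,0,0,-0.32,0,0,0, 0,0,0,-0.32,0,0,0, 0,0,0,-0.32,0,0,0]'
python3 -c "
from g import *
chain((*pick('C'),.1))
import cv2
cv2.imwrite('pics/s5.png',bot.capture('side')[:,:,::-1])"
```

```text
time: 15.4
tool_pos: [0.4382, 0.0028, 0.1117]
orientation: [[0.704, 0.71, 0.002], [0.71, -0.704, 0.0], [0.001, 0.001, -1.0]]
wrist_force: [0.6, 1.0, -0.5]
opening: 0.503
grasp_force: 0.0
shift [-0.4959  1.0138  0.0396] turn [ 0.0003 -0.0005  0.1185] rows 8.1
```

```bash
python3 -m inch '[0,-0.48,0.98,0.03,0,0,0.117, 0,-0.48,0.98,0.03,0,0,0.117, 0,-0.48,0.98,0.03,0,0,0.117, 0,-0.48,0.98,0.03,0,0,0.117, 0,-0.48,0.98,0.03,0,0,0.117, 0,-0.48,0.98,0.03,0,0,0.117, 0,-0.48,0.98,0.03,0,0,0.117, 0,-0.48,0.98,0.03,0,0,0.117, 0,-0.48,0.98,0.03,0,0,0.117, 0,-0.48,0.98,0.03,0,0,0.117]'
python3 -m inch '[0,0,0,0,0,0,0]'
python3 -c "
from g import *
chain((*pick('C'),.0105))"
```

```text
time: 16.28
tool_pos: [0.5438, -0.3073, 0.0988]
orientation: [[0.914, 0.407, -0.005], [0.407, -0.914, 0.003], [-0.003, -0.005, -1.0]]
wrist_force: [0.3, 0.3, -0.2]
opening: 0.503
grasp_force: 0.0
time: 16.37
tool_pos: [0.5436, -0.3054, 0.0998]
orientation: [[0.913, 0.409, -0.004], [0.409, -0.913, 0.003], [-0.003, -0.005, -1.0]]
wrist_force: [-0.6, -0.4, 0.5]
opening: 0.496
grasp_force: 0.0
shift [0.0024 0.0445 0.2974] turn [-0.0014  0.0008  0.0013] rows 2.2
```

```bash
python3 - <<'E'
import cv2
b=cv2.imread("pics/s5.png")
cv2.imwrite("pics/s5c.png",cv2.resize(b[170:260,240:370],(780,540),interpolation=cv2.INTER_CUBIC))
E
```

```text
(no output)
```

View pics/s5c.png

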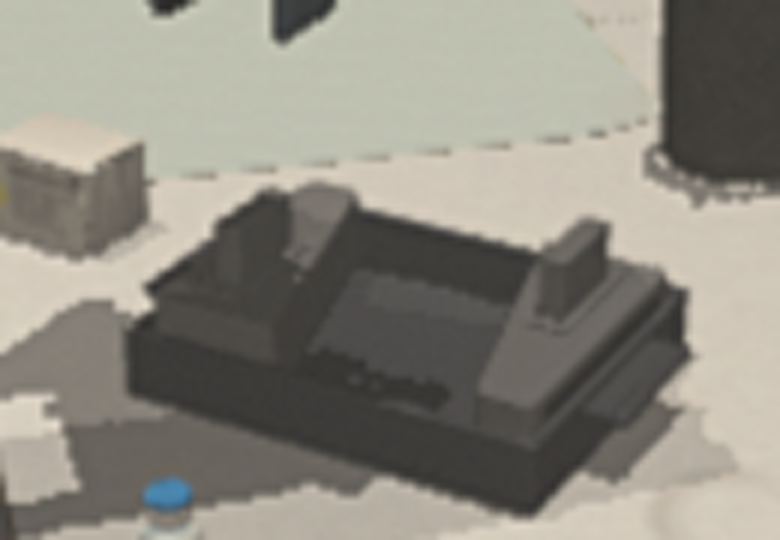

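Both end wedges sit flat against their walls: slot 4 on the left near (240,270), slot 1 on the right near (570,340), with the middle free. Next is wedge C.

```bash
python3 -m inch '[0,0.002,0.044,0.08,0.0,0,0.001, 0,0.002,0.044,0.16,0,0,0.001, 0,0.002,0.044,0.24,0,0,0.001, 0,0.002,0.044,0.297,0,0,0.001, 0,0.002,0.044,0.297,0,0,0.001, 0,0.002,0.044,0.297,0,0,0.001]'
python3 -c "
from g import *
chain((*pick('C'),.0105))"
```

```text
time: 16.87
tool_pos: [0.5501, -0.3164, 0.0122]
orientation: [[0.913, 0.408, -0.003], [0.408, -0.913, 0.002], [-0.002, -0.003, -1.0]]
wrist_force: [-0.2, -0.4, 0.7]
opening: 0.496
grasp_force: 0.0
shift [-0.0031  0.001   0.0056] turn [-0.0009  0.0005  0.0009] rows 0.0
```

```bash
python3 -m inch '[-1,-0.002,0,0.002,0,0,0, -1,-0.002,0,0.002,0,0,0, -1,-0.002,0,0.002,0,0,0, -1,-0.002,0,0.002,0,0,0, -1,-0.002,0,0.002,0,0,0, -1,-0.002,0,0.002,0,0,0, -1,-0.002,0,0.002,0,0,0]' 50
python3 -c "
from g import *
o=bot.observe();x,y,a=W['C'];print((rot(a).T@(o['tool_pos'][:2]-[x,y])*1e3).round(1))
chain((*slot(2),.11))"
```

```text
time: 17.45
tool_pos: [0.5507, -0.3187, 0.0129]
orientation: [[0.914, 0.406, 0.001], [0.406, -0.914, -0.0], [0.001, 0.0, -1.0]]
wrist_force: [-0.4, 0.8, 2.7]
opening: 0.13
grasp_force: 50.0
[19.4  5.1]
shift [ 0.1829 -0.8612 -0.3239] turn [ 1.000e-04 -1.000e-04 -1.166e-01] rows 6.7
```

```bash
cat >> g.py <<'E'
def at(tx,ty): return (*(np.array(TR[:2])+rot(TR[2])@(np.array([tx,ty])/1e3)),-45.05)
E
python3 -m inch '[-1,0,0,-0.1,0,0,0, -1,0,0,-0.22,0,0,0, -1,0.01,-0.02,-0.3,0,0,0, -1,0.04,-0.15,-0.3,0,0,-0.03, -1,0.07,-0.29,-0.3,0,0,-0.06, -1,0.1,-0.43,-0.3,0,0,-0.09, -1,0.13,-0.57,-0.3,0,0,-0.116, -1,0.16,-0.7,-0.3,0,0,-0.116, -1,0.18,-0.84,-0.3,0,0,-0.116, -1,0.18,-0.86,-0.3,0,0,-0.116]'
python3 -m inch '[-1,0,0,0,0,0,0, -1,0,0,0,0,0,0]'
python3 -c "
from g import *
chain((*at(-19.4,-22.6-3),.09),(*at(-19.4,-22.6-3),.017))"
```

```text
time: 18.28
tool_pos: [0.4919, -0.056, 0.1019]
orientation: [[0.706, 0.708, -0.004], [0.708, -0.706, 0.003], [-0.001, -0.005, -1.0]]
wrist_force: [-0.7, -0.8, -1.7]
opening: 0.13
grasp_force: 50.0
time: 18.45
tool_pos: [0.4952, -0.061, 0.1024]
orientation: [[0.708, 0.706, 0.0], [0.706, -0.708, -0.001], [-0.0, 0.001, -1.0]]
wrist_force: [0.7, -1.5, -1.6]
opening: 0.131
grasp_force: 50.0
shift [0.0051 0.0057 0.0413] turn [ 0.0002  0.0001 -0.    ] rows 0.3
shift [0.     0.     0.2433] turn [0. 0. 0.] rows 1.8
```

```bash
python3 -m inch '[-1,0.005,0.006,0.06,0,0,0, -1,0.005,0.006,0.12,0,0,0, -1,0.005,0.006,0.16,0,0,0, -1,0.005,0.006,0.19,0,0,0, -1,0.005,0.006,0.22,0,0,0, -1,0.005,0.006,0.25,0,0,0, -1,0.005,0.006,0.27,0,0,0, -1,0.005,0.006,0.28,0,0,0, -1,0.005,0.006,0.286,0,0,0, -1,0.005,0.006,0.286,0,0,0]'
python3 -c "
from g import *
o=bot.observe();print(((rot(TR[2]).T@(o['tool_pos'][:2]-TR[:2]))*1e3).round(1),o['ft_torque'])"
```

```text
time: 19.28
tool_pos: [0.4975, -0.0615, 0.0179]
orientation: [[0.709, 0.705, 0.0], [0.705, -0.709, -0.0], [0.0, 0.001, -1.0]]
wrist_force: [-3.6, -1.1, 6.3]
opening: 0.128
grasp_force: 50.0
[-19.7 -25.9] [-0.11237983  0.71857331  0.05759182]
```

```bash
python3 -m inch '[-1,0,0.003,0.004,0,0,0, -1,0,0.003,0.004,0,0,0, -0.1,0,0.003,0,0,0,0, -0.1,0,0.003,0,0,0,0, -0.1,0,0.003,0,0,0,0, -0.1,0,0.003,0,0,0,0, -0.1,0,0.003,-0.1,0,0,0, -0.1,0,0.003,-0.22,0,0,0, 0,0,0.003,-0.32,0,0,0, 0,0,0.003,-0.32,0,0,0]'
python3 -c "
from g import *
chain((*pick('D'),.1))
import cv2
b=bot.capture('side')[:,:,::-1]
cv2.imwrite('pics/s6.png',cv2.resize(b[170:260,240:370],(780,540),interpolation=cv2.INTER_CUBIC))"
```

```text
time: 20.12
tool_pos: [0.5026, -0.0624, 0.1183]
orientation: [[0.709, 0.705, 0.012], [0.705, -0.709, -0.002], [0.007, 0.01, -1.0]]
wrist_force: [0.2, -0.4, 0.2]
opening: 0.5
grasp_force: 0.0
shift [-0.7396  0.391   0.0592] turn [ 0.0006 -0.0043  0.4897] rows 12.3
```

View pics/s6.png

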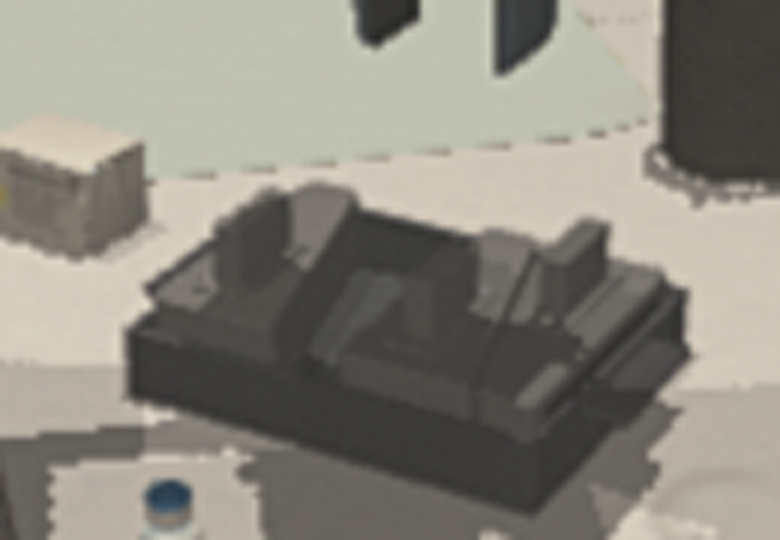

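Three wedges lie flat, with 1 and 2 slope to slope on the right. The free trapezoid slot is at about (350,300) in the crop. Now wedge D.

```bash
python3 -m inch '[0,-0.73,0.39,0.05,0,0,0.48, 0,-0.73,0.39,0.05,0,0,0.48, 0,-0.73,0.39,0.05,0,0,0.48, 0,-0.73,0.39,0.05,0,0,0.48, 0,-0.73,0.39,0.05,0,0,0.48, 0,-0.73,0.39,0.05,0,0,0.48, 0,-0.73,0.39,0.05,0,0,0.48, 0,-0.73,0.39,0.05,0,0,0.48, 0,-0.73,0.39,0.05,0,0,0.48, 0,-0.73,0.39,0.05,0,0,0.48]'
python3 -m inch '[0,0,0,0,0,0,0, 0,0,0,0,0,0,0]'
python3 -c "
from g import *
chain((*pick('D'),.1))"
```

```text
time: 21.0
tool_pos: [0.4242, -0.2991, 0.0959]
orientation: [[0.89, -0.457, -0.002], [-0.457, -0.89, 0.002], [-0.003, -0.001, -1.0]]
wrist_force: [-0.3, -0.7, 0.2]
opening: 0.501
grasp_force: 0.0
time: 21.17
tool_pos: [0.4246, -0.2988, 0.0964]
orientation: [[0.894, -0.448, -0.002], [-0.448, -0.894, 0.001], [-0.002, -0.0, -1.0]]
wrist_force: [0.1, -0.4, 0.8]
opening: 0.498
grasp_force: 0.0
shift [ 0.0156  0.0045 -0.012 ] turn [-0.      0.0007  0.0928] rows 2.3
```

```bash
python3 -m inch '[0,0.015,0.004,0,0,0,0.04, 0,0.015,0.004,0,0,0,0.08, 0,0.015,0.004,0.08,0,0,0.093, 0,0.015,0.004,0.16,0,0,0.093, 0,0.015,0.004,0.23,0,0,0.093, 0,0.015,0.004,0.286,0,0,0.093, 0,0.015,0.004,0.286,0,0,0.093, 0,0.015,0.004,0.286,0,0,0.093]'
python3 -c "
from g import *
chain((*pick('D'),.0108))"
```

```text
time: 21.83
tool_pos: [0.4282, -0.3017, 0.0109]
orientation: [[0.727, -0.687, -0.002], [-0.687, -0.727, 0.002], [-0.003, 0.0, -1.0]]
wrist_force: [0.4, -0.2, 0.2]
opening: 0.497
grasp_force: 0.0
shift [0.0011 0.0009 0.0005] turn [ 0.0001  0.0008 -0.0005] rows 0.0
```

```bash
python3 -m inch '[-1,0,0,0,0,0,0, -1,0,0,0,0,0,0, -1,0,0,0,0,0,0, -1,0,0,0,0,0,0, -1,0,0,0,0,0,0, -1,0,0,0,0,0,0, -1,0,0,0,0,0,0]' 50
python3 -c "
from g import *
o=bot.observe();x,y,a=W['D'];print((rot(a).T@(o['tool_pos'][:2]-[x,y])*1e3).round(1))
chain((*at(20,19.7+3),.11))"
```

```text
time: 22.42
tool_pos: [0.429, -0.3024, 0.0122]
orientation: [[0.725, -0.688, 0.001], [-0.688, -0.725, -0.0], [0.001, -0.0, -1.0]]
wrist_force: [-0.0, -0.0, 2.6]
opening: 0.125
grasp_force: 50.0
[20.8  3.3]
shift [-0.5455 -0.8762 -0.326 ] turn [ 1.000e-04 -3.000e-04 -4.914e-01] rows 12.4
```

```bash
python3 -m inch '[-1,0,0,-0.1,0,0,-0.03, -1,0,0,-0.22,0,0,-0.07, -1,0,0,-0.3,0,0,-0.11, -1,-0.07,-0.11,-0.3,0,0,-0.15, -1,-0.14,-0.22,-0.3,0,0,-0.19, -1,-0.21,-0.33,-0.3,0,0,-0.23, -1,-0.28,-0.45,-0.3,0,0,-0.27, -1,-0.35,-0.57,-0.3,0,0,-0.31, -1,-0.43,-0.7,-0.3,0,0,-0.35, -1,-0.5,-0.8,-0.3,0,0,-0.38]'
python3 -m inch '[-1,0,0,0,0,0,0, -1,0,0,0,0,0,0]'
python3 -c "
from g import *
chain((*at(20.8,19.7+3),.1))"
```

```text
time: 23.25
tool_pos: [0.4853, -0.023, 0.1017]
orientation: [[0.905, 0.426, 0.0], [0.426, -0.905, 0.0], [0.0, 0.0, -1.0]]
wrist_force: [0.1, -0.4, -1.5]
opening: 0.13
grasp_force: 50.0
time: 23.42
tool_pos: [0.485, -0.0231, 0.1015]
orientation: [[0.905, 0.425, -0.001], [0.425, -0.905, -0.0], [-0.001, -0.0, -1.0]]
wrist_force: [-0.1, -0.3, -0.8]
opening: 0.125
grasp_force: 50.0
shift [ 0.0552 -0.0646  0.0051] turn [-1.000e-04  2.000e-04 -1.101e-01] rows 2.8
```

```bash
python3 -m inch '[-1,0.055,-0.065,0,0,0,-0.04, -1,0.055,-0.065,0,0,0,-0.08, -1,0.055,-0.065,0,0,0,-0.11, -1,0.055,-0.065,0.06,0,0,-0.11, -1,0.055,-0.065,0.09,0,0,-0.11, -1,0.055,-0.065,0.09,0,0,-0.11]'
python3 -c "
from g import *
chain((*at(20.8,19.7+3),.017))
from h import *
b=bot.capture('side')[:,:,::-1]
cv2.imwrite('pics/s7.png',cv2.resize(b[150:260,240:370],(780,660),interpolation=cv2.INTER_CUBIC)[:600])"
```

```text
time: 23.92
tool_pos: [0.4897, -0.0016, 0.0727]
orientation: [[0.713, 0.702, -0.005], [0.702, -0.713, -0.0], [-0.004, -0.004, -1.0]]
wrist_force: [-1.3, 0.5, -1.2]
opening: 0.131
grasp_force: 50.0
shift [ 0.0128 -0.0017  0.1857] turn [-0.0012  0.0012 -0.0022] rows 1.3
```

```bash
python3 -m inch '[-1,0.011,-0.002,0.02,0,0,-0.002, -1,0.011,-0.002,0.03,0,0,-0.002, -1,0.011,-0.002,0.03,0,0,-0.002, -1,0.011,-0.002,0.03,0,0,-0.002]'
python3 -c "
from g import *
chain((*at(20.8,19.7+3),.017))"
```

```text
time: 24.3
tool_pos: [0.4939, 0.0024, 0.0658]
orientation: [[0.706, 0.708, -0.0], [0.708, -0.706, 0.0], [0.0, -0.0, -1.0]]
wrist_force: [0.4, 0.1, -2.0]
opening: 0.129
grasp_force: 50.0
shift [-0.0072 -0.0029  0.1628] turn [-0.     -0.      0.0006] rows 1.2
```

```bash
python3 -m inch '[-1,-0.006,-0.003,0.02,0,0,0, -1,-0.006,-0.003,0.04,0,0,0, -1,-0.006,-0.003,0.06,0,0,0, -1,-0.006,-0.003,0.08,0,0,0, -1,-0.006,-0.003,0.1,0,0,0, -1,-0.006,-0.003,0.12,0,0,0, -1,-0.006,-0.003,0.12,0,0,0]'
python3 -c "
from g import *
chain((*at(20.8,19.7+3),.017))"
```

```text
time: 24.88
tool_pos: [0.4909, 0.0018, 0.0283]
orientation: [[0.706, 0.708, -0.003], [0.708, -0.706, 0.0], [-0.002, -0.002, -1.0]]
wrist_force: [-0.3, 0.6, -0.6]
opening: 0.126
grasp_force: 50.0
shift [0.0014 0.0031 0.0378] turn [-0.0007  0.0006  0.0006] rows 0.3
```

Nearly down and no jam.

```bash
python3 -m inch '[-1,0,0,0.02,0,0,0, -1,0,0,0.03,0,0,0, -1,0,0,0.038,0,0,0, -1,0,0,0.042,0,0,0, -1,0,0,0.042,0,0,0]'
```

```text
time: 25.3
tool_pos: [0.4921, 0.0018, 0.0173]
orientation: [[0.706, 0.708, 0.0], [0.708, -0.706, 0.0], [0.0, 0.0, -1.0]]
wrist_force: [0.3, 0.1, -0.7]
opening: 0.129
grasp_force: 50.0
```

```bash
python3 -m inch '[-1,0,0,0.006,0,0,0, -1,0,0,0.008,0,0,0, -1,0,0,0.008,0,0,0]'
python3 -m inch '[-0.1,0,0,0,0,0,0, -0.1,0,0,0,0,0,0, -0.1,0,0,0,0,0,0, -0.1,0,0,0,0,0,0, -0.1,0,0,0,0,0,0, -0.1,0,0,-0.1,0,0,0, -0.1,0,0,-0.22,0,0,0, -0.1,0,0,-0.36,0,0,0, -0.1,0,0,-0.5,0,0,0, -0.1,0,0,-0.6,0,0,0]'
python3 -c "
from g import *
chain((.25,.4,-45,.2))"
```

```text
time: 25.55
tool_pos: [0.4923, 0.0018, 0.0172]
orientation: [[0.706, 0.708, 0.001], [0.708, -0.706, 0.0], [0.001, 0.001, -1.0]]
wrist_force: [-5.6, 0.1, 16.7]
opening: 0.125
grasp_force: 50.0
time: 26.38
tool_pos: [0.4929, 0.0017, 0.1982]
orientation: [[0.706, 0.708, 0.004], [0.708, -0.706, 0.0], [0.003, 0.003, -1.0]]
wrist_force: [0.5, -0.2, 0.1]
opening: 0.455
grasp_force: 0.0
shift [ 0.3677 -1.5108 -0.009 ] turn [ 0.0008 -0.0009  0.0003] rows 11.2
```

Seated on the floor (17 N) and released. Moving the arm aside for a look at the final state.

```bash
python3 -m inch '[0,0.24,-0.97,0,0,0,0, 0,0.24,-0.97,0,0,0,0, 0,0.24,-0.97,0,0,0,0, 0,0.24,-0.97,0,0,0,0, 0,0.24,-0.97,0,0,0,0, 0,0.24,-0.97,0,0,0,0, 0,0.24,-0.97,0,0,0,0, 0,0.24,-0.97,0,0,0,0, 0,0.24,-0.97,0,0,0,0, 0,0.24,-0.97,0,0,0,0]'
python3 - <<'E'
from h import *
a=bot.capture("top")[:,:,::-1];b=bot.capture("side")[:,:,::-1]
cv2.imwrite("pics/f.png",np.vstack([cv2.resize(a[130:262,270:402],(600,600),interpolation=cv2.INTER_CUBIC)[::1][150:570,:],cv2.resize(b[195:255,240:360],(600,180*1),interpolation=cv2.INTER_CUBIC)]))
print(bot.observe()["tool_pos"])
E
```

```text
time: 27.22
tool_pos: [0.3369, 0.258, 0.1946]
orientation: [[0.705, 0.709, 0.0], [0.709, -0.705, -0.001], [-0.001, 0.001, -1.0]]
wrist_force: [0.0, -0.6, 0.0]
opening: 0.5
grasp_force: 0.0
[0.33755224 0.2571999  0.19466616]
```

View pics/f.png

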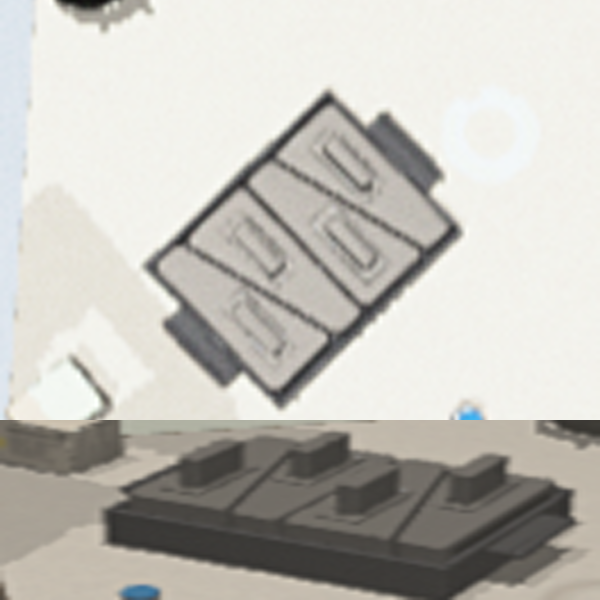

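The picture shows all four wedges flat and head to tail, filling the tray from corner (150,265) to (460,230), with level tops and tabs up. The bystanders in view stand where they were.

```bash
python3 -c "
from workcell import bot
print(bot.finish_job())"
```

```text
the job is handed in; nothing more can be done
None
```

All four wedges are packed flat in the tray, head to tail with tabs up; I never moved the pen pot, gel bottle, vial carton or vial, and handed the job in at about 27 s.

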